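Nest the tapered beaker and run the tray home

ROBOT

A 6-joint arm with a two-finger parallel gripper is mounted at the origin on a cart in front of the work surface, level with it; the furniture and walls round the work are solid. World frame = base frame: x ahead of the robot, y to its left, z up, the work surface at z = 0. Lengths are in mm, angles in rad, forces in N, time in s.
With the tool pointing down it reaches from about 250 to 725 mm from the base axis. Payload 4 kg.
Tool frame: the origin (TCP) lies midway between the tips of the shut fingers; the grasp point (between the pads) lies 19 mm behind it (ctrl.grip_depth is the distance from the TCP to the grasp point, in mm); z points along the fingers, y is the line along which they close (so a half turn about z gives the same grasp; the last joint's range is limited). The gripper opens to 85 mm and grips with 20 to 120 N. Pads are 22 mm wide; open, the fingers measure 114 mm over their backs; the gripper's body (76 mm by 85 mm) begins 54 mm behind the grasp point. The pads swing forward as they close: fully open they stand 13 mm farther back than shut.
Start: joints at [-1.261, 0.241, 0.005, 1.335, 0, 1.571], TCP at [152.432, -476.197, 231.306] pointing down, gripper open.
Joint ranges: [-2.72, 2.72], [-1.05, 1.87], [-1.09, 1.28], [-1.99, 2.15], [-1.42, 1.44], [-3.14, 3.14]. Speed limits (rad/s): [2.79, 2.79, 3.14, 3.14, 3.14, 3.14].

INTERFACE

Orientations are given as a rotation vector (axis times angle).
In Python, from plant import monitor, snapshot, ctrl gives the robot as it stands. The module is installed in compiled form; this text tells all that it offers.
- The arm moves only by the tool jog_arm, never from a script. Its argument "motion" is a list that holds one entry, the list of rows, each a list of 7 numbers: the gripper's target within -1 to 1 (fully open at 1, half-way at 0, shut at -1), then the shift along the tool's x, y, z in mm, then the turn, a rotation vector about the tool's x, y, z in degrees. In form: [[[grip, dx, dy, dz, ax, ay, az], ...]]. A call has 1 to 12 rows; each row shifts and turns the commanded pose from where the row before left it, along the tool's axes as they then stand; what a row does not reach is not made up. A row lasts 1/12 s, in which the tool goes at most 41.7 mm and 7.16 degrees, less where a joint would pass 70% of its speed; a pose out of reach is approached as far as the arm can. A call with a gripper value outside its range is refused whole. The fingers move at their own pace and stop on an object; "force" is the grip in N (left out, the last holds). Time passes only in rows, so rows that do not move let the fingers close. It gives the time, the measured TCP pose, the force, the opening and the grip force at its end, in the units of the state.
- monitor.sense(): the state, without advancing time (a new reading comes with each control period).
- snapshot(name): name is "scene" or "top"; returns a dict with "img" (480x640x3 uint8, red, green, blue), "fx", "fy", "cx", "cy" (pixels), "dist_coeffs" ([k1, k2, p1, p2, k3] as OpenCV has them; the pictures are not rectified), "rvec" (rotation vector, rad) and "tvec" (3), from world to camera coordinates, as OpenCV has them. Camera axes: x right, y down, z forward; pixel columns grow to the right and rows downward; lengths in mm; the calibration is good to about 2 mm. A picture is of the moment at which its call begins. There is no depth.
- ctrl.close_job(): hands the job in; it is judged then, once.
The state is a dict: "time": time; "joints": joint angles; "dq": joint speeds; "tau": joint torques, N m; "position": TCP position; "eef_rot": TCP orientation; "force": force on the tool from outside, world axes, zero at the start; "torque": the same for the moment, N m; "opening": finger opening in mm; "gripper_force": force on a finger pad.
Only numpy, scipy, OpenCV 4.12 (cv2) and the standard library are available. Lean on these libraries where they do the work, as an engineer would, in place of code of your own. Each camera call takes 0.05 s, during which the arm holds its last target. There are 200 camera calls.

TASK

Take the loose tapered beaker and nest it, mouth outward, in the slanted beaker on the pulled-out tray: push it in lightly along the slant until the line round its outside is level with the lower beaker's rim, stop there so that the two do not wedge, and let go. Then press the release lever beside the tray so that the tray runs back home by its own spring, and leave the lever free. Do not push hard, and leave the flask, bottles, vial and small box where they stand.

Things in the scene. Friction and masses are not known exactly. Their poses are not given: they have to be found in the camera images.
- beaker: Loose beaker: white plastic, tapered, open top, 105 mm tall, standing upright, about 70 g. Outside diameter 44 mm at the foot, evenly up to 58 mm at 73 mm height; from 77 mm to the rim a straight grip band of 62 mm diameter. Wall 2.5 mm. A thin grey line runs round it 59 mm above the foot. Round: its yaw does not matter. Origin: centre of the foot's underside; z along its axis to the mouth.
- lower_beaker (a point): Lower beaker, fixed in a cradle on the tray: white, tapered, 105 mm long, leaning 30 degrees from vertical, mouth to the unit's front (robot side). Inside diameter 63 mm at the mouth, evenly down to 43 mm at the foot. Origin: centre of the foot's underside; z along its axis out of the mouth. Nested home, the other beaker's origin is at z = 46 mm (38 to 54 is good; below 34 the walls wedge).
- lower_rim (a point): Centre of the lower beaker's mouth, 105 mm along z from its origin. Outside diameter there 68 mm. With the beaker home its line is level with this rim and 46 mm of it stands out. A grey follower disc, 43 mm in diameter, lies inside, 45 to 49 mm below the rim at the start; the nested beaker's foot lands on it.
- follower (a joint): Travel of the follower disc into the lower beaker, in m: at 0 its top is 60 mm along z from the lower beaker's origin; it sinks as the value grows (0.014 = 46 mm). Starts between 0 and 0.004. No spring: it resists with a steady 4 to 5 N and stays where it is left; the beaker's own weight does not move it.
- unit: Slide unit fixed on the worktop: grey base plate 200 (x) by 250 (y) by 8 mm, two aluminium rails along x. Origin: centre of its underside; x to its back (away from the robot at yaw 0), z up. The tray's deck is 30 mm above the worktop, 120 by 145 mm. The lever lies along x on the -y side, 100 mm from the centre line; its pad is about 120 mm sideways from the lower beaker.
- tray (a joint): Position of the tray on its slide, in m: about 0.07 = pulled out towards the front and held by the catch (start); 0 = home at the back. Once released a spring of 2 to 3 N runs it home in about a second.
- lever_pad (a point): Middle of the top face of the release lever's thumb pad (dark steel, ribbed, 38 mm along x by 36 mm along y, 60 mm above the worktop at rest, at the front end of the lever; free below). The pad is pressed straight down.
- lever (a joint): Angle of the release lever, in rad: 0 at rest, 0.28 at its stop (pad pressed down about 17 mm). The catch lets go at about 0.15 to 0.2 (10 to 13 mm); hold it down until the tray has started. It takes 2 to 5 N and springs back up when let go.
- flask: Bystander: conical flask, 64 mm wide at the foot and 78 mm tall; its place and the beaker's may be swapped. Origin: centre of its underside.
- bottle_iso: Bystander: bottle with a blue cap, 46 mm in diameter, 100 mm tall. Origin: centre of its underside.
- vial_white: Bystander: white vial, 36 mm in diameter, 66 mm tall. Origin: centre of its underside.
- slide_box: Bystander: small white box, 30 x 67 x 26 mm. Origin: centre of its underside.
- bottle_teal: Bystander: small bottle with a teal cap, 42 mm in diameter, 68 mm tall. Origin: centre of its underside.
Mind the look-alikes: they are no part of the job. Leave any yellow look-alike of the beaker alone.

How it is judged:
By the outcome, as a careful person would: the job done as asked, in the order asked, and still so for the second after the job is handed in, with the robot touching nothing.
It also fails if it takes over 53 s, if anything falls off the work surface, if the arm or the gripper's body presses on something with over 40 N, if the wrist force passes 120 N, or if a joint passes its speed limit or range.

## Working session

There is one attempt and no reset: what is moved stays moved. The work goes in short steps, Python scripts to look and compute and a tool call to move; the robot and the scene stay as the last step left them, time stands still between calls to the robot, and variables do not carry over. Pictures are saved under pics/ and viewed, at most 14 in all, crops included, and the job is handed in when it is done.

Besides the shell and the picture viewer there is one more tool, called after "Request:" as name(argument=value, ...) on one line, values as JSON. jog_arm: Moves the arm, as the interface text tells. Its arguments: {"type":"object","properties":{"motion":{"type":"array"},"force":{"type":"number"}},"required":["motion"]}

```bash
mkdir -p pics; cat > h.py <<'E'
import numpy as np, cv2
from plant import monitor, snapshot, ctrl
def K(s): return np.array([[s['fx'],0,s['cx']],[0,s['fy'],s['cy']],[0,0,1]],float)
def ray(s,uv):
    p=cv2.undistortPoints(np.array(uv,float).reshape(-1,1,2),K(s),np.array(s['dist_coeffs'],float)).reshape(-1,2)
    R=cv2.Rodrigues(np.array(s['rvec'],float))[0]; t=np.array(s['tvec'],float).ravel()
    d=np.c_[p,np.ones(len(p))]@R
    return -R.T@t,d/np.linalg.norm(d,axis=1)[:,None]
def onz(s,uv,z):
    o,d=ray(s,uv); return o+d*((z-o[2])/d[:,2])[:,None]
def proj(s,P):
    return cv2.projectPoints(np.array(P,float).reshape(-1,1,3),np.array(s['rvec'],float),np.array(s['tvec'],float),K(s),np.array(s['dist_coeffs'],float))[0].reshape(-1,2)
def save(s,n): cv2.imwrite('pics/'+n,s['img'][:,:,::-1])
E
python3 - <<'E'
from h import *
import pickle
d={}
for n in ('scene','top'):
    s=snapshot(n); save(s,n+'0.png'); d[n]=s; print(n,ray(s,[[320,240]]))
pickle.dump(d,open('s0.pkl','wb'))
m=monitor.sense(); print(m)
E
```

```text
scene (array([202.26280821, 500.48008099, 924.86055454]), array([[ 0.38546029, -0.54708881, -0.74304388]]))
top (array([ 446.70226662, -125.90929645, 1024.94174848]), array([[ 0.16611473,  0.00450411, -0.98609615]]))
{'time': 0.1, 'joints': array([-1.26101076e+00,  2.41345346e-01,  3.85340740e-03,  1.33522106e+00,
       -2.68718804e-05,  1.57078249e+00]), 'dq': array([-0.00125123, -0.00344271,  0.0028855 , -0.00080533, -0.0017015 ,
        0.00088131]), 'tau': array([-1.51537497e-03, -3.73137403e+01,  2.53010112e+01,  1.08386434e-02,
       -1.68885090e-04, -7.12152257e-07]), 'position': array([ 152.24352392, -475.6523776 ,  230.49603126]), 'eef_rot': array([-3.10211139e+00, -4.84396581e-01,  5.05852451e-04]), 'force': array([-0.44326409,  0.8428826 , -0.23537036]), 'torque': array([-0.0084121 , -0.01715936, -0.00222361]), 'gripper_force': 0.0, 'opening': 85.30253154904867}
```

View pics/scene0.png

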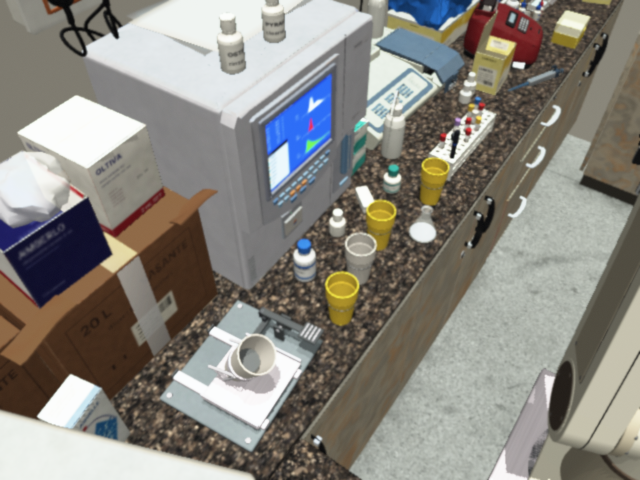

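View pics/top0.png

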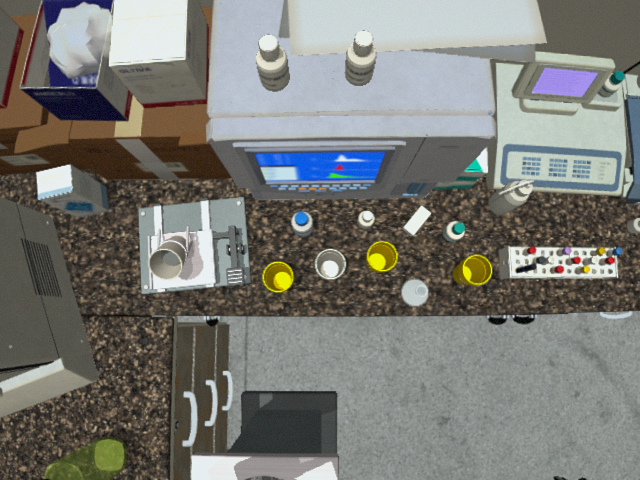

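The scene view shows three yellow look-alikes at (341,298), (380,224) and (434,180). The one white beaker is at (360,257), the unit at (240,375) and the flask at (424,228). In the top view the white beaker is at (330,265), the yellow ones at (278,277), (381,257) and (473,270), the lower beaker at (170,258) and the lever pad at (235,275). Only the white one matches the description. I'll confirm that in a crop and measure it.

```bash
python3 - <<'E'
from h import *
import pickle
d=pickle.load(open('s0.pkl','rb'))
s,t=d['scene'],d['top']
a=cv2.resize(t['img'][190:310,130:430],None,fx=2.6,fy=2.6,interpolation=cv2.INTER_CUBIC)
b=cv2.resize(s['img'][220:450,160:400],None,fx=1.2,fy=1.2,interpolation=cv2.INTER_CUBIC)
b=cv2.resize(s['img'][295:450,160:330],None,fx=1.8,fy=1.8,interpolation=cv2.INTER_CUBIC)
c=cv2.resize(s['img'][225:330,310:420],None,fx=2.6,fy=2.6,interpolation=cv2.INTER_CUBIC)
W=np.zeros((600,790,3),np.uint8); W[:a.shape[0],:a.shape[1]]=a
W[315:315+b.shape[0],:b.shape[1]]=b; W[315:315+c.shape[0],400:400+c.shape[1]]=c
cv2.imwrite('pics/crop1.png',W[:,:,::-1])
# rough positions
print('beaker top@105',onz(t,[[330,264]],105),'scene',onz(s,[[361,246]],105))
for n,p in (('y1',(278,277)),('y2',(381,257)),('blue',(302,218)),('pad',(235,275)),('mouth',(169,262))): print(n,onz(t,[p],60 if n=='pad' else 105))
print('unit corners',onz(t,[[139,207],[245,198],[249,285],[142,293]],8))
E
```

```text
beaker top@105 [[ 552.5214374  -141.85748459  105.        ]] scene [[ 551.81163324 -136.78155959  105.        ]]
y1 [[526.33962131 -37.20598183 105.        ]]
y2 [[ 566.52324085 -245.33627302  105.        ]]
blue [[647.55904298 -84.74910102 105.        ]]
pad [[534.35290262  58.45406104  60.        ]]
mouth [[556.38981078 186.98211546 105.        ]]
unit corners [[696.09820383 299.12899953   8.        ]
 [716.04425804  50.9793426    8.        ]
 [516.8832854   36.4573947    8.        ]
 [497.66360317 278.68886281   8.        ]]
```

View pics/crop1.png

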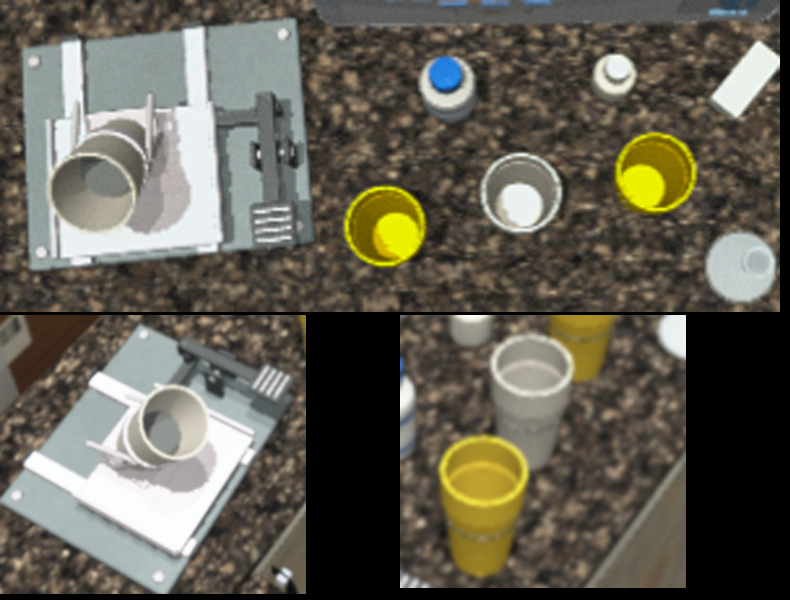

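The crop confirms it: there is one white beaker with a grey line. The scene crop shows its rim round about (361,246), and its neighbours are yellow. Next I'll read colour profiles to pick the masks.

```bash
python3 - <<'E'
from h import *
import pickle
d=pickle.load(open('s0.pkl','rb'))
s,t=d['scene'],d['top']
def row(n,im,v,u0,u1): print(n,v,u0,[f"{c[0]},{c[2]}" for c in im[v,u0:u1].astype(int)])
def col(n,im,u,v0,v1): print(n,'col',u,v0,[f"{c[0]},{c[2]}" for c in im[v0:v1,u].astype(int)])
row('T beaker',t['img'],262,308,352); col('T beaker',t['img'],330,244,286)
row('T lower',t['img'],262,142,192); col('T lower',t['img'],166,230,290)
row('S lower',s['img'],354,218,284); col('S lower',s['img'],256,326,386)
row('S beaker',s['img'],243,338,384)
E
```

```text
T beaker 262 308 ['109,82', '81,61', '59,46', '69,50', '71,54', '76,56', '108,88', '169,154', '177,170', '115,102', '97,86', '103,89', '102,89', '93,83', '104,93', '149,138', '211,210', '234,240', '237,242', '237,242', '236,241', '236,241', '236,242', '235,241', '236,241', '234,240', '223,225', '182,172', '127,115', '118,101', '119,104', '122,106', '116,105', '119,102', '139,122', '158,139', '195,185', '190,188', '75,67', '39,26', '53,38', '72,55', '70,55', '71,53']
T beaker col 330 244 ['97,67', '80,57', '58,47', '39,30', '99,98', '235,238', '131,128', '107,92', '166,143', '129,116', '121,107', '122,106', '120,107', '121,108', '119,103', '122,107', '172,165', '233,239', '236,242', '233,239', '234,240', '231,238', '233,238', '235,240', '235,240', '235,239', '235,239', '233,238', '235,239', '234,238', '234,239', '236,241', '235,239', '200,183', '235,237', '129,121', '103,73', '102,70', '77,59', '74,56', '78,64', '80,62']
T lower 262 142 ['143,156', '143,152', '143,154', '147,158', '149,160', '161,165', '196,182', '180,156', '94,83', '90,76', '98,86', '92,86', '101,87', '98,84', '106,9
[... 2278 characters left out ...]
 '130,127', '128,118', '133,120', '153,137', '204,184', '234,219', '187,169', '145,135', '159,152', '169,164', '170,166', '169,165', '170,165', '170,165', '169,164', '168,163', '169,164']
S beaker 243 338 ['117,82', '124,88', '124,89', '125,95', '127,101', '131,108', '151,131', '208,192', '225,211', '166,153', '132,119', '138,124', '146,130', '156,139', '168,150', '181,163', '186,168', '189,170', '194,174', '198,179', '201,182', '204,185', '204,185', '201,182', '192,173', '186,167', '184,166', '177,160', '166,149', '155,139', '149,133', '141,126', '137,122', '133,118', '128,114', '137,124', '180,158', '214,175', '198,129', '163,64', '151,37', '149,34', '151,36', '150,35', '149,35', '146,34']
```

```bash
cat >> h.py <<'E'
def rim(im,c,r0,lo=.72,hi=1.25,n=72):
    """inner rim edge: strongest outward brightness rise along spokes, ellipse fit with trimming"""
    g=cv2.GaussianBlur(cv2.cvtColor(im,cv2.COLOR_RGB2GRAY).astype(np.float32),(0,0),.6)
    a=np.linspace(0,2*np.pi,n,endpoint=False); r=np.arange(lo*r0,hi*r0,.2)
    X=(c[0]+np.outer(np.cos(a),r)).astype(np.float32);Y=(c[1]+np.outer(np.sin(a),r)).astype(np.float32)
    d=np.gradient(cv2.remap(g,X,Y,cv2.INTER_CUBIC),axis=1)
    k=d.argmax(1); ok=d.max(1)>2
    P=np.c_[X[np.arange(n),k],Y[np.arange(n),k]][ok]
    for _ in range(6):
        e=cv2.fitEllipseDirect(P.astype(np.float32))
        th=np.radians(e[2]); Q=(P-e[0])@np.array([[np.cos(th),-np.sin(th)],[np.sin(th),np.cos(th)]])
        q=np.abs(np.hypot(Q[:,0]/(e[1][0]/2),Q[:,1]/(e[1][1]/2))-1)*r0
        keep=q<max(.6,2*np.median(q)); 
        if keep.all(): break
        P=P[keep]
    return e,len(P),q[keep].mean()
def tri(s,us,t,ut):
    (o1,d1),(o2,d2)=ray(s,[us]),ray(t,[ut]); d1,d2=d1[0],d2[0]
    A=np.c_[d1,-d2]; l=np.linalg.lstsq(A,o2-o1,rcond=None)[0]
    p,q=o1+l[0]*d1,o2+l[1]*d2
    return (p+q)/2,np.linalg.norm(p-q)
E
python3 - <<'E'
from h import *
import pickle
d=pickle.load(open('s0.pkl','rb'))
s,t=d['scene'],d['top']
for n,cs,rs,ct,rt in (('beaker',(361,243),14.5,(330,263.3),13.8),('lower',(256,355),19,(165,263),16),):
    es=rim(s['img'],cs,rs); et=rim(t['img'],ct,rt)
    print(n,'S',es,'\n T',et); p,g=tri(s,es[0][0],t,et[0][0]); print(p,g)
    for k,e in ((s,es),(t,et)):
        o,_=ray(k,[e[0][0]]); print(' size mm',max(e[0][1])*np.linalg.norm(p-o)/k['fx'])
# beaker foot / sides check
g=cv2.medianBlur(t['img'],3)
# unit plate mask corners and pad
print('T floor disc',onz(t,[[330.5,268]],3))
im=t['img'].astype(int); row=lambda v,a,b:print(v,a,[int(x) for x in im[v,a:b].mean(1)])
row(272,222,246);row(276,222,246);row(268,222,246); print([int(x) for x in im[258:290,234].mean(1)])
E
```

```text
beaker S (((360.5245056152344, 243.66441345214844), (19.88144874572754, 27.16219139099121), 93.31330108642578), 32, np.float64(0.1562600107133591)) 
 T (((329.8962097167969, 263.6372985839844), (26.671463012695312, 27.7464599609375), 179.81825256347656), 72, np.float64(0.14806905357528655))
[ 554.31790489 -141.16523178  105.88392894] 2.495581619212777
 size mm 54.11498557845867
 size mm 56.053288875381355
lower S (((256.5839538574219, 354.14617919921875), (34.872928619384766, 37.53807830810547), 148.1892547607422), 69, np.float64(0.2039691508695194)) 
 T (((164.5397491455078, 264.0804138183594), (28.17485809326172, 31.837465286254883), 116.09468078613281), 63, np.float64(0.16875023534375322))
[549.34512548 184.6754762  139.40744839] 2.6235314090152824
 size mm 62.29907153847306
 size mm 65.60746317220199
T floor disc [[ 555.24793717 -144.70695805    3.        ]]
272 222 [172, 174, 168, 166, 131, 111, 112, 122, 120, 122, 117, 111, 105, 96, 100, 98, 102, 108, 123, 125, 96, 71, 85, 94]
276 222 [165, 168, 170, 169, 142, 112, 122, 125, 115, 112, 111, 96, 99, 101, 103, 109, 125, 128, 143, 140, 103, 82, 137, 155]
268 222 [167, 167, 163, 167, 160, 121, 112, 106, 101, 89, 98, 98, 102, 105, 104, 103, 108, 111, 116, 111, 84, 89, 107, 108]
[113, 113, 111, 114, 116, 114, 113, 117, 115, 95, 102, 124, 186, 124, 105, 140, 227, 112, 99, 143, 229, 114, 109, 157, 230, 126, 103, 76, 44, 42, 40, 46]
```

```bash
cat >> h.py <<'E'
from scipy.spatial.transform import Rotation as Ro
BK=np.array([554.3,-141.2,0]); RIM=np.array([549.3,184.7,139.4]); YAW=np.radians(4.7)
AX=np.array([-.5*np.cos(YAW),-.5*np.sin(YAW),np.cos(np.pi/6)])
def down(deg): 
    a=np.radians(deg);c,s=np.cos(a),np.sin(a); return np.array([[c,s,0],[s,-c,0],[0,0,-1]]).T.copy() if 0 else np.column_stack([[c,s,0],[s,-c,0],[0,0,-1]])
def slant():  # tool z = -AX, tool y lateral
    z=-AX; y=np.array([np.sin(YAW),-np.cos(YAW),0]); return np.column_stack([np.cross(y,z),y,z])
def go(pB,RB,pA=None,RA=None,N=None):
    m=monitor.sense()
    pA=m['position'] if pA is None else pA; RA=Ro.from_rotvec(m['eef_rot']).as_matrix() if RA is None else RA
    w=Ro.from_matrix(RA.T@RB).as_rotvec(); D=RA.T@(np.array(pB)-pA)
    N=N or int(max(np.ceil(np.linalg.norm(D)/36),np.ceil(np.degrees(np.linalg.norm(w))/6.5),1))
    S=sum(Ro.from_rotvec(w/N*k).as_matrix() for k in range(N))
    print('N',N,'row',np.round(np.r_[np.linalg.solve(S,D),np.degrees(w/N)],1),'total',np.round(D,1),np.round(np.degrees(w),1))
E
python3 - <<'E'
from h import *
go([554.3,-141.2,180],down(-10),N=18)
print(proj(snapshot('top'),[[554.3,-141.2,105]]))
E
```

```text
N 18 row [ 24.  -16.9   2.8  -0.    0.    1.5] total [ 484.9 -195.9   50.9] [-0.1  0.  27.8]
[[329.67059566 263.12434816]]
```

Request:
jog_arm(motion=[[[1,24,-16.9,2.8,0,0,1.5],[1,24,-16.9,2.8,0,0,1.5],[1,24,-16.9,2.8,0,0,1.5],[1,24,-16.9,2.8,0,0,1.5],[1,24,-16.9,2.8,0,0,1.5],[1,24,-16.9,2.8,0,0,1.5],[1,24,-16.9,2.8,0,0,1.5],[1,24,-16.9,2.8,0,0,1.5],[1,24,-16.9,2.8,0,0,1.5],[1,24,-16.9,2.8,0,0,1.5],[1,24,-16.9,2.8,0,0,1.5],[1,24,-16.9,2.8,0,0,1.5]]])

```text
time: 1.15
position: [402.7, -228.3, 197.4]
eef_rot: [-3.141, 0.009, 0.001]
force: [0.4, -0.6, -0.5]
opening: 85.4
gripper_force: 0.0
```

Request:
jog_arm(motion=[[[1,24,-16.9,2.8,0,0,1.5],[1,24,-16.9,2.8,0,0,1.5],[1,24,-16.9,2.8,0,0,1.5],[1,24,-16.9,2.8,0,0,1.5],[1,24,-16.9,2.8,0,0,1.5],[1,24,-16.9,2.8,0,0,1.5],[1,0,0,0,0,0,0],[1,0,0,0,0,0,0],[1,0,0,0,0,0,0]]])

```text
time: 1.9
position: [551.8, -138.6, 180.3]
eef_rot: [3.131, -0.253, -0.003]
force: [0.2, 0.2, 1.8]
opening: 85.4
gripper_force: 0.0
```

```bash
python3 - <<'E'
from h import *
m=monitor.sense(); print(m['time'],m['position'],m['force'])
t=snapshot('top'); s=snapshot('scene')
a=t['img'][190:310,230:430]; b=s['img'][170:330,290:450]
W=np.hstack([cv2.resize(a,(400,240),interpolation=3),cv2.resize(b,(400,400),interpolation=3)[:240]]) if 0 else None
A=cv2.resize(a,None,fx=2.3,fy=2.3,interpolation=2);B=cv2.resize(b,None,fx=2,fy=2,interpolation=2)
W=np.zeros((325,785,3),np.uint8);W[:A.shape[0],:460]=A;W[:320,462:782]=B
cv2.imwrite('pics/c2.png',W[:,:,::-1])
go([554.3,-141.2,72],down(-10),N=8)
E
```

```text
1.9 [ 551.79608375 -138.61706776  180.29210932] [0.18643451 0.1537672  1.80185719]
N 8 row [ 0.4  0.2 13.6  0.   0.   0.1] total [  3.1   1.5 109. ] [0.  0.  0.7]
```

View pics/c2.png

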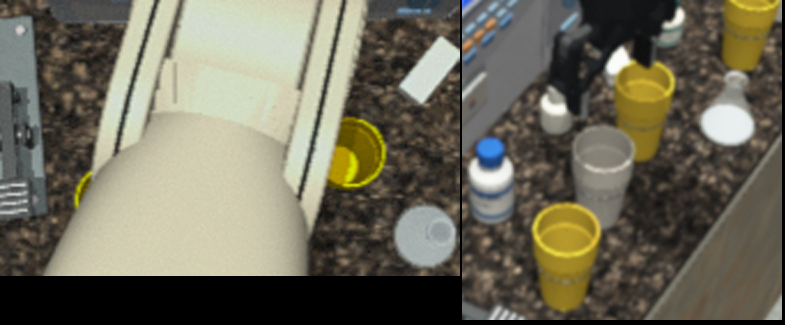

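The crop shows the gripper above the white beaker. The arm blocks the top view, and in the scene view the fingers are clear of all the neighbours. I'll go down.

Request:
jog_arm(motion=[[[1,1.5,0.5,14,0,0,0],[1,1.5,1,14,0,0,0],[1,0,0,14,0,0,0],[1,0,0,14,0,0,0],[1,0,0,14,0,0,0],[1,0,0,14,0,0,0],[1,0,0,14,0,0,0],[1,0,0,10,0,0,0],[1,0,0,0,0,0,0],[1,0,0,0,0,0,0]]])

```text
time: 2.83
position: [554.5, -141.0, 72.9]
eef_rot: [-3.131, 0.255, 0.002]
force: [-1.2, -0.8, 0.5]
opening: 85.3
gripper_force: 0.0
```

```bash
python3 - <<'E'
from h import *
m=monitor.sense(); print(m['time'],m['position'],m['force'])
s=snapshot('scene')
W=cv2.resize(s['img'][160:330,290:450],None,fx=3,fy=3,interpolation=2)
cv2.imwrite('pics/c3.png',W[:,:,::-1])
E
```

```text
2.8333 [ 554.50273557 -141.03569907   72.90767865] [-1.22443501 -0.80500712  0.54232623]
```

View pics/c3.png

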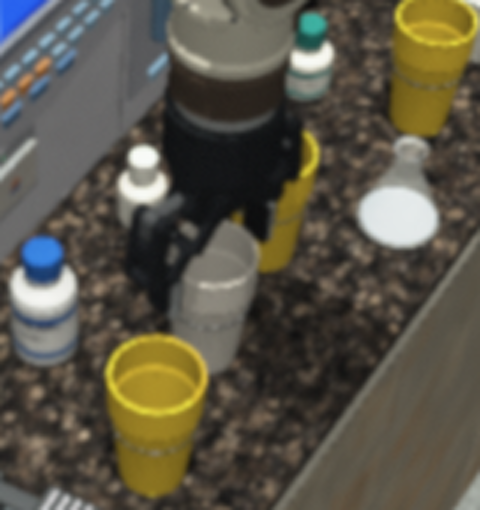

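The fingers straddle the white beaker at about crop (215,270), and nothing else is touched. I'll grip and lift.

Request:
jog_arm(motion=[[[-1,0,0,0,0,0,0],[-1,0,0,0,0,0,0],[-1,0,0,0,0,0,0],[-1,0,0,0,0,0,0],[-1,0,0,0,0,0,0],[-1,0,0,0,0,0,0],[-1,0,0,0,0,0,0],[-1,0,0,0,0,0,0],[-1,0,0,0,0,0,0],[-1,0,0,0,0,0,0]]], force=35)

```text
time: 3.72
position: [556.5, -141.0, 74.5]
eef_rot: [3.131, -0.253, 0.005]
force: [-0.0, -1.1, 6.5]
opening: 61.6
gripper_force: 38.5
```

Request:
jog_arm(motion=[[[-1,0,0,-10,0,0,0],[-1,0,0,-20,0,0,0],[-1,0,0,-30,0,0,0],[-1,0,0,-35,0,0,0],[-1,0,0,-35,0,0,0],[-1,0,0,-30,0,0,0],[-1,0,0,-20,0,0,0],[-1,0,0,-10,0,0,0],[-1,0,0,0,0,0,0]]])

```text
time: 4.47
position: [556.4, -140.8, 265.8]
eef_rot: [3.131, -0.253, 0.008]
force: [0.1, 0.4, -1.1]
opening: 62.1
gripper_force: 38.3
```

```bash
python3 - <<'E'
from h import *
m=monitor.sense(); print(m['time'],m['position'],m['force'],m['opening'],m['gripper_force'])
# TCP is 72.5-ish mm above foot. pre-insert: foot 45 mm out of rim -> TCP = RIM+AX*(45+72.9)
go(RIM+AX*(45+72.9),slant(),N=14)
print(RIM+AX*(45+72.9))
E
```

```text
4.4667 [ 556.36686526 -140.7957626   265.81491834] [ 0.12524701  0.3791163  -1.08077705] 62.06696512816212 38.34882013499737
N 14 row [ -6.2 -22.7   0.5   0.3   2.1  -1. ] total [-116.6 -305.9   23.6] [  3.7  29.6 -13.6]
[490.54822605 179.86972492 241.50439511]
```

Request:
jog_arm(motion=[[[-1,-6.2,-22.7,0.5,0.3,2.1,-1],[-1,-6.2,-22.7,0.5,0.3,2.1,-1],[-1,-6.2,-22.7,0.5,0.3,2.1,-1],[-1,-6.2,-22.7,0.5,0.3,2.1,-1],[-1,-6.2,-22.7,0.5,0.3,2.1,-1],[-1,-6.2,-22.7,0.5,0.3,2.1,-1],[-1,-6.2,-22.7,0.5,0.3,2.1,-1],[-1,-6.2,-22.7,0.5,0.3,2.1,-1],[-1,-6.2,-22.7,0.5,0.3,2.1,-1],[-1,-6.2,-22.7,0.5,0.3,2.1,-1],[-1,-6.2,-22.7,0.5,0.3,2.1,-1],[-1,-6.2,-22.7,0.5,0.3,2.1,-1]]])

```text
time: 5.47
position: [494.9, 74.7, 245.4]
eef_rot: [-2.994, -0.202, -0.668]
force: [-0.0, 0.4, -0.9]
opening: 61.7
gripper_force: 38.4
```

Request:
jog_arm(motion=[[[-1,-6.2,-22.7,0.5,0.3,2.1,-1],[-1,-6.2,-22.7,0.5,0.3,2.1,-1],[-1,0,0,0,0,0,0],[-1,0,0,0,0,0,0],[-1,0,0,0,0,0,0]]])

```text
time: 5.88
position: [482.0, 100.1, 242.7]
eef_rot: [-2.945, -0.284, -0.775]
force: [-0.0, 0.1, -0.1]
opening: 62.1
gripper_force: 38.4
```

```bash
python3 - <<'E'
from h import *
import pickle
m=monitor.sense(); print(m['time'],m['position'],m['force'],m['opening'],m['gripper_force'],np.round(m['joints'],2))
go(RIM+AX*(45+74.5),slant(),N=1)
s=snapshot('scene');t=snapshot('top'); pickle.dump({'scene':s,'top':t},open('s1.pkl','wb'))
W=np.zeros((480,790,3),np.uint8)
a=cv2.resize(s['img'][265:425,170:300],None,fx=3,fy=3,interpolation=2);b=cv2.resize(t['img'][190:310,120:250],None,fx=3,fy=3,interpolation=2)
W[:480,:390]=a;W[:360,395:785]=b
cv2.imwrite('pics/c4.png',W[:,:,::-1])
R=Ro.from_rotvec(m['eef_rot']).as_matrix(); F=m['position']+R[:,2]*74.5
print('foot',F,'S',proj(s,[F,RIM]),'T',proj(t,[F,RIM]))
E
```

```text
5.8833 [482.04307969 100.10265855 242.71038354] [-0.0114069   0.08527034 -0.14769605] 62.09448612752915 38.43263927847147 [ 0.18 -0.15 -0.52  0.68  0.04  3.14]
N 1 row [ 19.2 -76.5  13.6  -5.    0.4   5. ] total [ 19.2 -76.5  13.6] [-5.   0.4  5. ]
foot [517.75124034 109.54485808 178.01090804] S [[299.88560139 318.71201757]
 [257.3711287  354.40977143]] T [[195.77019228 278.03277862]
 [164.25370055 263.49458694]]
```

View pics/c4.png

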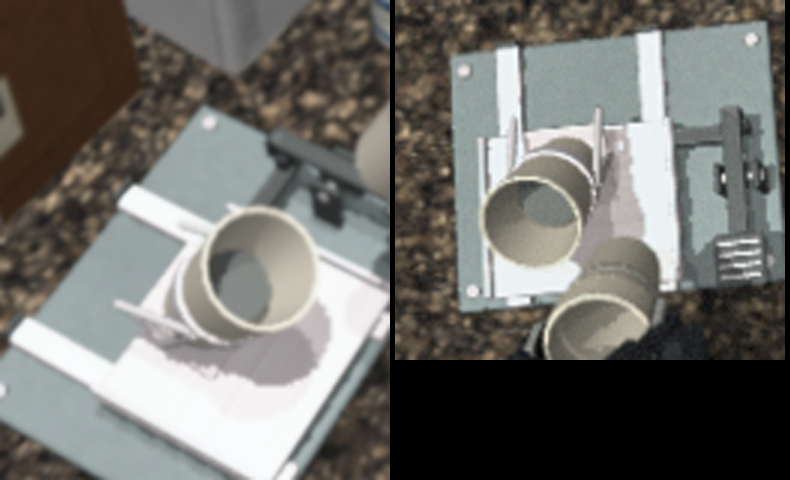

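The crops show the lower beaker empty and clear, and the held beaker still to its right, with its foot at about top px (204,272). Joint 6 ran into its limit. Since a half turn about z gives the same grasp, I'll turn back the other way.

Request:
jog_arm(motion=[[[-1,0,0,-3,0,0,-6],[-1,0,0,0,0,0,-7],[-1,0,0,0,0,0,-7],[-1,0,0,0,0,0,-7],[-1,0,0,0,0,0,-7],[-1,0,0,0,0,0,-7],[-1,0,0,0,0,0,-7],[-1,0,0,0,0,0,-7],[-1,0,0,0,0,0,-7],[-1,0,0,0,0,0,-7],[-1,0,0,0,0,0,-7],[-1,0,0,0,0,0,-7]]])

```text
time: 6.98
position: [481.6, 99.5, 246.3]
eef_rot: [1.901, 2.05, 0.628]
force: [-0.9, -0.7, -0.9]
opening: 61.7
gripper_force: 38.4
```

Request:
jog_arm(motion=[[[-1,0,0,0,0,0,-7],[-1,0,0,0,0,0,-7],[-1,0,0,0,0,0,-7],[-1,0,0,0,0,0,-7],[-1,0,0,0,0,0,-7],[-1,0,0,0,0,0,-7],[-1,0,0,0,0,0,-7],[-1,0,0,0,0,0,-7],[-1,0,0,0,0,0,-7],[-1,0,0,0,0,0,-7],[-1,0,0,0,0,0,-7],[-1,0,0,0,0,0,-7]]])

```text
time: 7.98
position: [481.6, 99.5, 246.3]
eef_rot: [0.039, 2.634, 0.189]
force: [0.7, 0.1, -0.9]
opening: 61.3
gripper_force: 38.4
```

```bash
cat >> h.py <<'E'
def slant2(): 
    R=slant(); return R@np.diag([-1,-1,1])
E
python3 - <<'E'
from h import *
m=monitor.sense(); print(m['time'],m['position'],np.round(m['joints'],2))
go(RIM+AX*(45+74.5),slant2(),N=6)
E
```

```text
7.9833 [481.62529637  99.4688943  246.29272589] [ 0.18 -0.16 -0.52  0.69  0.04  0.22]
N 6 row [-0.8 13.2  2.4  0.8 -0.2 -1.3] total [-0.5 79.  17. ] [ 4.9 -0.9 -7.7]
```

Request:
jog_arm(motion=[[[-1,-0.8,13.2,2.4,0.8,-0.2,-1.3],[-1,-0.8,13.2,2.4,0.8,-0.2,-1.3],[-1,-0.8,13.2,2.4,0.8,-0.2,-1.3],[-1,-0.8,13.2,2.4,0.8,-0.2,-1.3],[-1,-0.8,13.2,2.4,0.8,-0.2,-1.3],[-1,-0.8,13.2,2.4,0.8,-0.2,-1.3],[-1,0,0,0,0,0,0],[-1,0,0,0,0,0,0],[-1,0,0,0,0,0,0]]])

```text
time: 8.73
position: [489.4, 179.5, 242.6]
eef_rot: [-0.102, 2.612, 0.033]
force: [0.3, -0.7, -0.8]
opening: 61.6
gripper_force: 38.6
```

```bash
python3 - <<'E'
from h import *
import pickle
m=monitor.sense(); print(m['time'],m['position'],m['force'],np.round(m['joints'],2))
go(RIM+AX*(45+74.5),slant2(),N=1)
s=snapshot('scene');t=snapshot('top'); pickle.dump({'scene':s,'top':t},open('s2.pkl','wb'))
R=Ro.from_rotvec(m['eef_rot']).as_matrix(); F=m['position']+R[:,2]*74.5; M=m['position']-R[:,2]*30.5
print('foot',F,'S foot,mouth,rim',proj(s,[F,M,RIM]).round(1).tolist(),'T',proj(t,[F,M,RIM]).round(1).tolist())
W=np.zeros((480,790,3),np.uint8)
a=cv2.resize(s['img'][265:425,170:300],None,fx=3,fy=3,interpolation=2);b=cv2.resize(t['img'][210:330,120:250],None,fx=3,fy=3,interpolation=2)
W[:480,:390]=a;W[:360,395:785]=b
cv2.imwrite('pics/c5.png',W[:,:,::-1])
E
```

```text
8.7333 [489.43047227 179.544692   242.56055489] [ 0.29544563 -0.67994722 -0.84683267] [ 0.46 -0.08 -0.46  0.69 -0.18  0.33]
N 1 row [-0.5  0.2 -0.1  0.1  0.2 -0.3] total [-0.5  0.2 -0.1] [ 0.1  0.2 -0.3]
foot [526.82162453 182.77872632 178.20457028] S foot,mouth,rim [[267.2, 348.1], [293.9, 330.8], [257.4, 354.4]] T [[157.7, 273.0], [139.7, 299.3], [164.3, 263.5]]
```

View pics/c5.png

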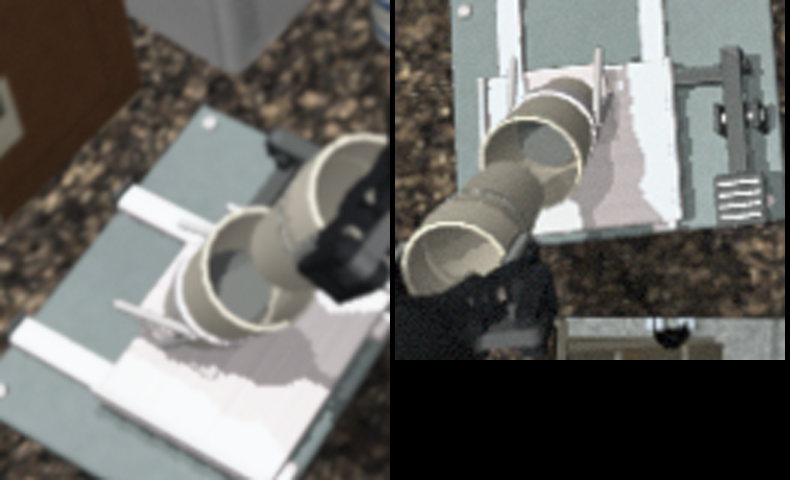

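The crops show the held beaker lined up with the slanted one. Its mouth is at about top px (140,298) and its foot is just over the lower mouth. I'll measure its true mouth and compare that with the rim measured the same way.

```bash
python3 - <<'E'
from h import *
import pickle
d=pickle.load(open('s2.pkl','rb'));s,t=d['scene'],d['top']
m=monitor.sense();R=Ro.from_rotvec(m['eef_rot']).as_matrix()
et=rim(t['img'],(140,297.5),16); es=rim(s['img'],(290,329),18); print('T',et,'\nS',es)
p,g=tri(s,es[0][0],t,et[0][0]); print('mouth',p,g,'pred',m['position']-R[:,2]*30.5, 'in tool',R.T@(p-m['position']))
# lower rim seen again
e2=rim(s['img'],(256.5,354),18.1);e3=rim(t['img'],(164.5,264),15); print(e2[:2],e3[:2])
# single-view: onto plane depth of predicted mouth
for k,e in ((s,es),(t,et)):
    o,dd=ray(k,[e[0][0]]);M=m['position']-R[:,2]*30.5;l=((M-o)@R[:,2])/(dd[0]@R[:,2]);print('tool offset',R.T@(o+l*dd[0]-M))
    o,dd=ray(k,[{0:es,1:et}[0][0][0]]) 
for k,c in ((s,(256.58,354.15)),(t,(164.54,264.08))):
    o,dd=ray(k,[c]);l=((RIM-o)@R[:,2])/(dd[0]@R[:,2]);print('RIM offset',R.T@(o+l*dd[0]-RIM))
E
```

```text
T (((139.7367401123047, 298.920654296875), (27.524635314941406, 32.63352584838867), 109.56404876708984), 37, np.float64(0.14887924480967246)) 
S (((291.24169921875, 329.38055419921875), (32.885536193847656, 36.13187789916992), 165.43167114257812), 33, np.float64(0.24413483724302798))
mouth [476.31201628 178.55611675 270.19569677] 3.632064552566849 pred [474.0382961  177.83252771 269.07944724] in tool [ -2.56817378   0.54774262 -30.2905745 ]
(((257.4560546875, 354.2896728515625), (35.9444580078125, 38.6822624206543), 134.2119903564453), 48) (((164.31797790527344, 265.1628723144531), (30.276172637939453, 32.14067459106445), 131.6845703125), 48)
tool offset [-4.32442719e+00  1.50577056e+00 -7.61612995e-14]
tool offset [-7.66171440e-01  1.23989986e-01  2.44249065e-15]
RIM offset [-1.28756673e+00  5.45858010e-01  1.85629290e-13]
RIM offset [ 1.28631075e+00 -3.31774388e-01  2.76445533e-14]
```

Both views agree: the beaker sits about 2.4 mm along −x in the tool, which matches the arm's drift while gripping. I'll correct that and go in most of the way, stopping short of the follower.

Request:
jog_arm(motion=[[[-1,1.2,-0.2,0,0,0,0],[-1,1.2,-0.2,4,0,0,0],[-1,0,0,8,0,0,0],[-1,0,0,8,0,0,0],[-1,0,0,8,0,0,0],[-1,0,0,8,0,0,0],[-1,0,0,8,0,0,0],[-1,0,0,8,0,0,0],[-1,0,0,8,0,0,0],[-1,0,0,0,0,0,0],[-1,0,0,0,0,0,0]]])

```text
time: 9.75
position: [517.0, 181.9, 188.7]
eef_rot: [-0.103, 2.613, 0.033]
force: [0.1, -0.1, -0.9]
opening: 61.8
gripper_force: 38.6
```

```bash
python3 - <<'E'
from h import *
import pickle
m=monitor.sense(); R=Ro.from_rotvec(m['eef_rot']).as_matrix()
print(m['time'],m['position'],'F tool',R.T@m['force'])
# TCP in lower frame: x' = slant2 axes, rel to rim, foot depth
F=m['position']+R@[-2.5,.3,74.5]; print('foot rel rim in slant2', slant2().T@(F-RIM))
s=snapshot('scene');t=snapshot('top'); pickle.dump({'scene':s,'top':t},open('s3.pkl','wb'))
W=np.zeros((480,790,3),np.uint8)
W[:480,:390]=cv2.resize(s['img'][265:425,170:300],None,fx=3,fy=3,interpolation=2);W[:360,395:785]=cv2.resize(t['img'][210:330,120:250],None,fx=3,fy=3,interpolation=2)
cv2.imwrite('pics/c6.png',W[:,:,::-1])
E
```

```text
9.75 [517.028409   181.94778654 188.73824075] F tool [ 0.38805265 -0.14212708  0.76593434]
foot rel rim in slant2 [ 0.63073607  0.35586607 15.56796413]
```

View pics/c6.png

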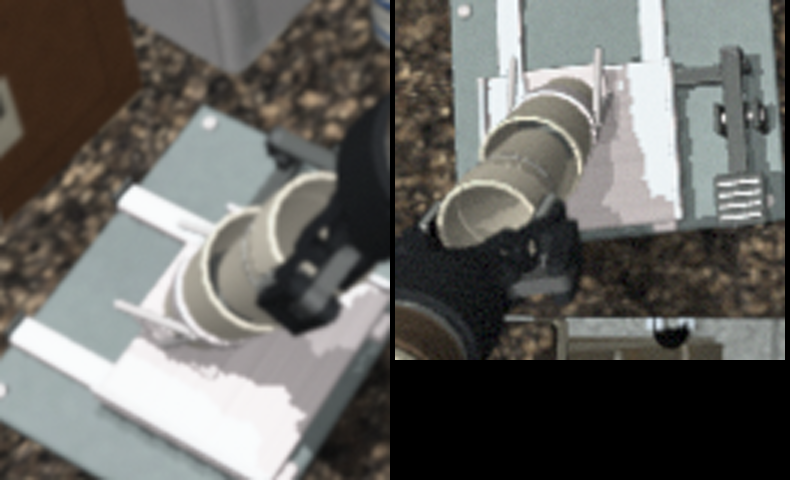

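The crops show the foot inside the lower mouth (top px about (170,255)), with no contact force. I'll go on to just above the follower and recheck the alignment.

Request:
jog_arm(motion=[[[-1,0,0,4,0,0,0],[-1,0,0,5,0,0,0],[-1,0,0,5,0,0,0],[-1,0,0,5,0,0,0],[-1,0,0,4,0,0,0],[-1,0,0,2,0,0,0],[-1,0,0,0,0,0,0],[-1,0,0,0,0,0,0]]])

```text
time: 10.52
position: [529.7, 183.2, 167.8]
eef_rot: [-0.103, 2.612, 0.034]
force: [-0.1, 0.2, -1.0]
opening: 61.5
gripper_force: 38.6
```

```bash
cat >> h.py <<'E'
def stat(look=None,g=None):
    m=monitor.sense(); R=Ro.from_rotvec(m['eef_rot']).as_matrix()
    print(round(m['time'],2),m['position'].round(1),'F tool',(R.T@m['force']).round(1),'grip',round(m['gripper_force'],1),'open',round(m['opening'],1))
    print('foot rel rim',(slant2().T@(m['position']+R@[-2.5,.3,74.5]-RIM)).round(1)); return m,R
E
python3 - <<'E'
from h import *
import pickle
m,R=stat()
s=snapshot('scene');t=snapshot('top')
M=m['position']+R@[-2.5,.3,-30.5]
cs,ct=proj(s,[M])[0],proj(t,[M])[0]; print(cs,ct)
for k,c,r in ((s,cs,17.5),(t,ct,15.5)):
    e=rim(k['img'],c,r); o,d=ray(k,[e[0][0]]); l=((M-o)@R[:,2])/(d[0]@R[:,2]); print(e[0],e[1],'tool offset vs pred',(R.T@(o+l*d[0]-M)).round(1))
E
```

```text
10.52 [529.7 183.2 167.8] F tool [0.6 0.2 0.8] grip 38.6 open 61.5
foot rel rim [-0.   0.6 40.1]
[271.80932854 345.33940504] [154.36039199 277.66639761]
((272.89605712890625, 346.1273498535156), (33.28614044189453, 37.03831481933594), 135.7299346923828) 32 tool offset vs pred [ 2.1 -0.2 -0. ]
((154.53904724121094, 278.7079162597656), (25.35646629333496, 29.82453155517578), 108.13436126708984) 37 tool offset vs pred [ 2.1  0.1 -0. ]
```

Request:
jog_arm(motion=[[[-1,0,0,2,0,0,0],[-1,0,0,2,0,0,0],[-1,0,0,2,0,0,0],[-1,0,0,2,0,0,0],[-1,0,0,2,0,0,0],[-1,0,0,1,0,0,0],[-1,0,0,0,0,0,0]]])

```text
time: 11.2
position: [535.6, 183.8, 158.7]
eef_rot: [-0.103, 2.611, 0.034]
force: [-0.8, 0.7, 1.3]
opening: 61.8
gripper_force: 38.8
```

```bash
python3 -c "
from h import *
m,R=stat();print((R.T@m['torque']).round(2))"
```

```text
11.2 [535.6 183.8 158.7] F tool [-0.   0.7 -1.5] grip 38.8 open 61.8
foot rel rim [-0.6  0.8 50.9]
[-0.12  0.49  0.06]
```

Request:
jog_arm(motion=[[[-1,0.1,0,1.5,0,0,0],[-1,0.1,0,1.5,0,0,0],[-1,0.1,0,1.5,0,0,0],[-1,0,0,0,0,0,0]]])

```text
time: 11.53
position: [537.7, 184.0, 154.7]
eef_rot: [-0.103, 2.611, 0.034]
force: [-0.2, 0.6, 2.3]
opening: 61.7
gripper_force: 38.8
```

```bash
python3 -c "
from h import *
m,R=stat();print((R.T@m['torque']).round(2))
import pickle
s=snapshot('scene');t=snapshot('top');pickle.dump({'scene':s,'top':t},open('s4.pkl','wb'))
W=np.zeros((600,790,3),np.uint8)
W[:600,:390]=cv2.resize(s['img'][310:410,205:270],None,fx=6,fy=6,interpolation=2);W[:420,395:785]=cv2.resize(t['img'][230:300,135:200],None,fx=6,fy=6,interpolation=2)
cv2.imwrite('pics/c7.png',W[:,:,::-1])"
```

```text
11.53 [537.7 184.  154.7] F tool [-1.   0.6 -2. ] grip 38.8 open 61.7
foot rel rim [-0.5  0.8 55.4]
[-0.07  0.4   0.01]
```

View pics/c7.png

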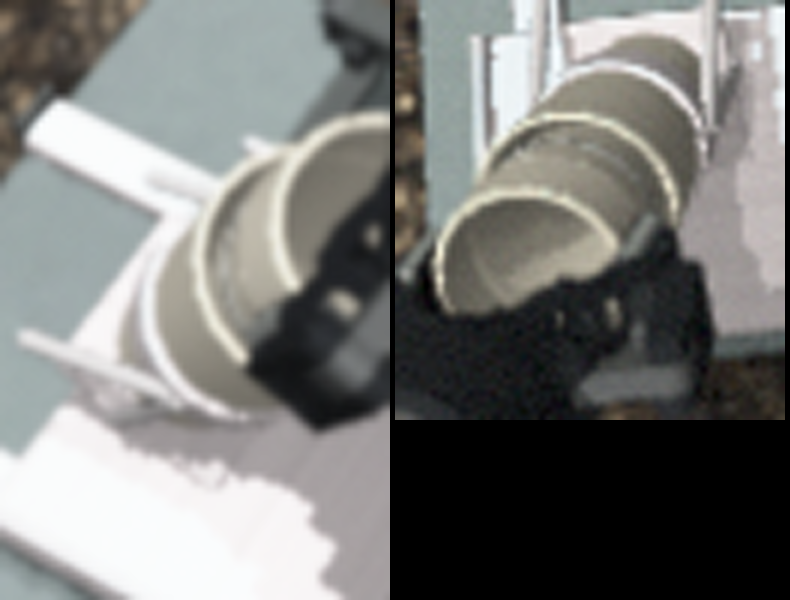

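The crops show the grey line still a few mm outside the rim (top crop about (570,150) against the rim edge at (560,118)), with the beaker centred and only about 3 N on it. I'll push the last 4 mm.

Request:
jog_arm(motion=[[[-1,0,0,1.5,0,0,0],[-1,0,0,1.5,0,0,0],[-1,0,0,1,0,0,0],[-1,0,0,0,0,0,0],[-1,0,0,0,0,0,0]]])

```text
time: 12.05
position: [539.9, 184.2, 151.7]
eef_rot: [-0.103, 2.61, 0.034]
force: [-2.0, -0.7, 5.1]
opening: 61.7
gripper_force: 39.1
```

```bash
python3 -c "
from h import *
m,R=stat();print((R.T@m['torque']).round(2))
import pickle
t=snapshot('top');s=snapshot('scene');pickle.dump({'scene':s,'top':t},open('s5.pkl','wb'))
# measured line profile along projected axis, far side: brightness across rim and line
for n,k in (('T',t),('S',s)):
    up=slant2()[:,0]*-1 # towards +x, up side
    lat=slant2()[:,1]
    for nm,dr in (('up',up),('lat+',lat),('lat-',-lat)):
        a=proj(k,[RIM+dr*31.5,RIM+dr*27.7,RIM+dr*27.7+AX*4,RIM+dr*27.7+AX*8]).round(1).tolist(); print(n,nm,a)
g=t['img'].astype(int).mean(2)
for u in (164,167,170): print(u,g[244:266,u].astype(int).tolist())
"
```

```text
12.05 [539.9 184.2 151.7] F tool [-0.8 -0.5 -5.4] grip 39.1 open 61.7
foot rel rim [-1.   0.8 59.1]
[-0.09  0.26  0.07]
T up [[161.2, 248.6], [161.6, 250.5], [161.0, 251.2], [160.4, 252.0]]
T lat+ [[148.7, 264.7], [150.6, 264.6], [150.0, 265.4], [149.3, 266.2]]
T lat- [[179.9, 262.2], [178.0, 262.4], [177.5, 263.2], [177.0, 264.0]]
S up [[242.6, 341.9], [244.4, 343.4], [245.2, 342.8], [246.0, 342.2]]
S lat+ [[246.1, 369.4], [247.5, 367.5], [248.3, 367.0], [249.1, 366.5]]
S lat- [[268.2, 340.0], [266.9, 341.7], [267.8, 341.1], [268.6, 340.5]]
164 [140, 144, 143, 132, 150, 224, 130, 127, 114, 130, 135, 145, 146, 144, 145, 140, 143, 162, 195, 165, 108, 108]
167 [138, 139, 137, 134, 151, 214, 164, 128, 119, 142, 128, 118, 119, 140, 137, 135, 130, 129, 126, 157, 198, 169]
170 [134, 134, 132, 128, 128, 153, 219, 152, 120, 115, 130, 112, 115, 118, 128, 126, 126, 123, 120, 117, 114, 132]
```

Depth is about 59 mm, the contact force is light at 5–6 N, and the beaker is not wedged. I'll let go and back straight out along the slant.

Request:
jog_arm(motion=[[[0.3,0,0,0,0,0,0],[0.6,0,0,0,0,0,0],[1,0,0,0,0,0,0],[1,0,0,0,0,0,0],[1,0,0,0,0,0,0],[1,0,0,0,0,0,0],[1,0,0,0,0,0,0],[1,0,0,0,0,0,0]]])

```text
time: 12.82
position: [539.2, 184.0, 150.9]
eef_rot: [-0.103, 2.612, 0.034]
force: [-0.5, -0.2, 0.4]
opening: 85.7
gripper_force: 0.0
```

Request:
jog_arm(motion=[[[1,0,0,-8,0,0,0],[1,0,0,-16,0,0,0],[1,0,0,-24,0,0,0],[1,0,0,-24,0,0,0],[1,0,0,-24,0,0,0],[1,0,0,-16,0,0,0],[1,0,0,-8,0,0,0],[1,0,0,0,0,0,0]]])

```text
time: 13.48
position: [479.4, 179.3, 257.5]
eef_rot: [-0.103, 2.607, 0.037]
force: [-0.4, -0.0, 0.2]
opening: 85.5
gripper_force: 0.0
```

```bash
python3 -c "
from h import *
m,R=stat()
import pickle
t=snapshot('top');s=snapshot('scene');pickle.dump({'scene':s,'top':t},open('s6.pkl','wb'))
M=RIM+AX*46
for n,k,r in (('S',s,17),('T',t,15)):
    c=proj(k,[M])[0]; e=rim(k['img'],c,r); print(n,c.round(1),e)
    n=='S' and globals().update(us=e[0][0]); n=='T' and globals().update(ut=e[0][0])
p,g=tri(s,us,t,ut); print('mouth rel rim',(slant2().T@(p-RIM)).round(1),g)
print('pad',onz(t,[[234.3,276]],60), 'in unit frame check front corners', )
W=np.zeros((480,790,3),np.uint8)
W[:480,:390]=cv2.resize(s['img'][290:410,200:297],(390,480),interpolation=2);W[:360,395:785]=cv2.resize(t['img'][200:320,120:250],None,fx=3,fy=3,interpolation=2)
cv2.imwrite('pics/c8.png',W[:,:,::-1])"
```

```text
13.48 [479.4 179.3 257.5] F tool [ 0.2 -0.  -0.3] grip 0.0 open 85.5
foot rel rim [ -1.5   1.  -62.9]
S [267.3 347.9] (((267.47320556640625, 348.2463073730469), (32.15237045288086, 35.235084533691406), 149.1626739501953), 51, np.float64(0.2047866264139975))
T [157.5 273.2] (((158.16970825195312, 274.76129150390625), (25.721832275390625, 30.440673828125), 114.35869598388672), 56, np.float64(0.17477055813636516))
mouth rel rim [  1.9  -0.3 -45.9] 2.887218956029866
pad [[532.22994167  59.8854882   60.        ]] in unit frame check front corners
```

View pics/c8.png

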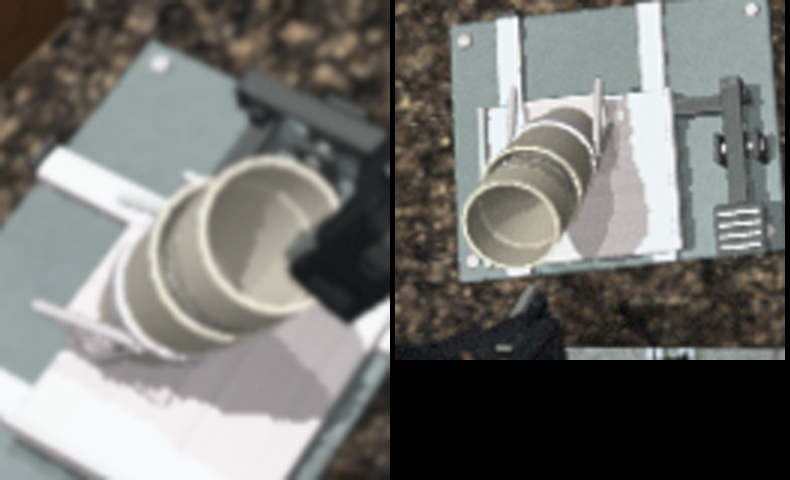

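The beaker is nested: its mouth measures 45.9 mm out of the rim (46 is home), the line sits at the rim, and the gripper is clear. The pad is at top px (235,276). Now I'll move sideways and shut the fingers.

Request:
jog_arm(motion=[[[-1,0,-10,-5,0,0,0],[-1,0,-25,-5,0,0,0],[-1,0,-30,0,0,0,0],[-1,0,-25,0,0,0,0],[-1,0,-10,0,0,0,0],[-1,0,0,0,0,0,0]]])

```text
time: 14.08
position: [481.5, 75.6, 261.6]
eef_rot: [-0.097, 2.614, 0.031]
force: [0.5, 0.5, 0.4]
opening: 12.0
gripper_force: 0.0
```

```bash
python3 -c "
from h import *
import pickle
d=pickle.load(open('s0.pkl','rb'))
print('pad tri',tri(d['scene'],(310.5,332.2),d['top'],(234.3,276)))
stat(); go([532,60,90],down(184.7),N=9)"
```

```text
pad tri (array([533.05073001,  60.23108908,  60.13615682]), np.float64(1.8018465124838183))
14.08 [481.5  75.6 261.6] F tool [-0.6  0.4 -0.1] grip 0.0 open 12.0
foot rel rim [   2.5 -102.9  -69.6]
N 9 row [ 0.3 -2.2 20.1  0.   3.3 -0. ] total [ 43.6 -20.  173. ] [ 0.1 30.1 -0.4]
```

The pad triangulates to (533,60,60), which matches the stated height.

Request:
jog_arm(motion=[[[-1,0.3,-2.2,20.1,0,3.3,0],[-1,0.3,-2.2,20.1,0,3.3,0],[-1,0.3,-2.2,20.1,0,3.3,0],[-1,0.3,-2.2,20.1,0,3.3,0],[-1,0.3,-2.2,20.1,0,3.3,0],[-1,0.3,-2.2,20.1,0,3.3,0],[-1,0.3,-2.2,20.1,0,3.3,0],[-1,0.3,-2.2,20.1,0,3.3,0],[-1,0.3,-2.2,20.1,0,3.3,0],[-1,0,0,0,0,0,0],[-1,0,0,0,0,0,0]]])

```text
time: 15.0
position: [532.4, 63.7, 88.3]
eef_rot: [-0.126, 3.134, 0.007]
force: [-0.6, 0.6, 1.4]
opening: 0.1
gripper_force: 0.0
```

```bash
python3 -c "
from h import *
stat(); go([532.5,60,62],down(184.7),N=4)"
```

```text
15.0 [532.4  63.7  88.3] F tool [ 0.6  0.6 -1.4] grip 0.0 open 0.1
foot rel rim [  83.5 -118.6   96.8]
N 4 row [ 0.1 -0.9  6.6  0.1  0.1 -0. ] total [ 0.3 -3.8 26.3] [ 0.2  0.3 -0.1]
```

Request:
jog_arm(motion=[[[-1,0,-2,8,0,0,0],[-1,0,-2,8,0,0,0],[-1,0,0,8,0,0,0],[-1,0,0,4,0,0,0],[-1,0,0,4,0,0,0],[-1,0,0,4,0,0,0],[-1,0,0,4,0,0,0],[-1,0,0,2.5,0,0,0],[-1,0,0,0,0,0,0],[-1,0,0,0,0,0,0]]])

```text
time: 15.83
position: [533.0, 59.8, 48.4]
eef_rot: [-0.126, 3.131, 0.007]
force: [-4.5, -0.8, 4.7]
opening: 0.1
gripper_force: 2.6
```

```bash
python3 -c "
from h import *
import pickle
m,R=stat(); d=pickle.load(open('s6.pkl','rb')); s=snapshot('scene')
A=d['scene']['img'][300:440,165:300].astype(int); B=s['img'][300:440,165:300].astype(int); print('diff',np.abs(A-B).mean())
print(rim(s['img'],(267.5,348.2),17)[:2]); save(s,'press.png')"
```

```text
15.83 [533.   59.8  48.4] F tool [ 4.5 -0.4 -4.8] grip 2.6 open 0.1
foot rel rim [ 103.  -122.6  131.6]
diff 20.49068783068783
(((267.4573669433594, 347.4989929199219), (36.495880126953125, 50.804561614990234), 111.3105697631836), 17)
```

Request:
jog_arm(motion=[[[-1,0,0,2,0,0,0],[-1,0,0,2,0,0,0],[-1,0,0,0,0,0,0],[-1,0,0,0,0,0,0],[-1,0,0,0,0,0,0],[-1,0,0,0,0,0,0],[-1,0,0,0,0,0,0],[-1,0,0,0,0,0,0]]])

```text
time: 16.55
position: [533.6, 59.8, 44.7]
eef_rot: [-0.126, 3.13, 0.007]
force: [-5.8, -0.4, 5.0]
opening: -0.2
gripper_force: 3.1
```

```bash
python3 -c "
from h import *
stat(); s=snapshot('scene'); t=snapshot('top')
W=np.zeros((480,790,3),np.uint8)
W[:420,:405]=cv2.resize(s['img'][290:430,165:300],None,fx=3,fy=3,interpolation=2);W[:360,407:782]=cv2.resize(t['img'][190:310,130:255],None,fx=3,fy=3,interpolation=2)
cv2.imwrite('pics/c9.png',W[:,:,::-1])"
```

```text
16.55 [533.6  59.8  44.7] F tool [ 5.8  0.1 -5.1] grip 3.1 open -0.2
foot rel rim [ 104.2 -122.5  135.1]
```

View pics/c9.png

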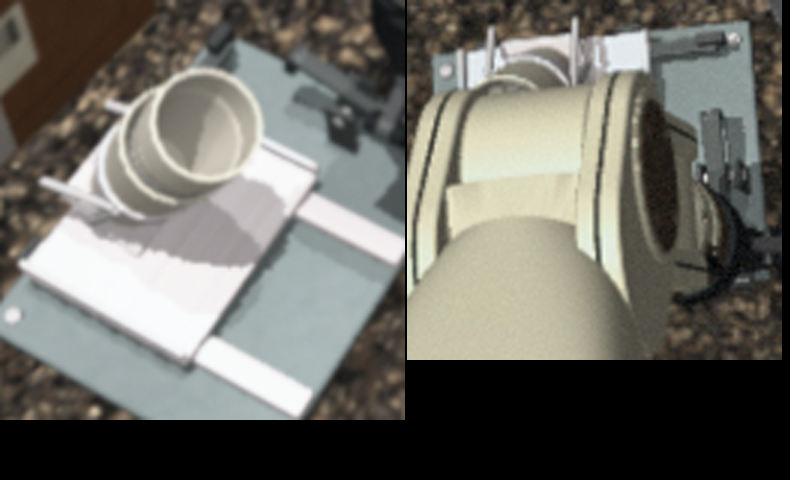

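The crops show the tray run back on its rails with the nested beaker aboard (scene crop (210,125)). I'll lift off the lever.

Request:
jog_arm(motion=[[[-1,0,0,-4,0,0,0],[-1,0,0,-8,0,0,0],[-1,0,0,-15,0,0,0],[-1,0,0,-25,0,0,0],[-1,0,0,-30,0,0,0],[-1,0,0,-30,0,0,0],[-1,0,0,-20,0,0,0],[-1,0,0,-10,0,0,0],[-1,0,0,0,0,0,0],[-1,0,0,0,0,0,0],[-1,0,0,0,0,0,0],[-1,0,0,0,0,0,0]]])

```text
time: 17.65
position: [531.8, 59.1, 184.6]
eef_rot: [-0.126, 3.132, 0.007]
force: [0.6, 0.8, 0.6]
opening: 0.3
gripper_force: 0.0
```

```bash
python3 -c "
from h import *
stat(); s=snapshot('scene'); t=snapshot('top')
d=np.array([np.cos(YAW),np.sin(YAW),0])*70; M=RIM+AX*46+d
r=[]
for k,rr in ((s,17),(t,15)):
    c=proj(k,[M])[0]; e=rim(k['img'],c,rr); print(c.round(1),e[:2]); r.append(e[0][0])
p,g=tri(s,r[0],t,r[1]); print('mouth rel rim+70 (scene/top)',(slant2().T@(p-RIM-d)).round(1),g)
e=rim(s['img'],proj(s,[M])[0],17)[0]
W=np.zeros((480,790,3),np.uint8)
W[:420,:405]=cv2.resize(s['img'][265:405,185:320],None,fx=3,fy=3,interpolation=2);W[:360,407:782]=cv2.resize(t['img'][190:310,130:255],None,fx=3,fy=3,interpolation=2)
cv2.imwrite('pics/c10.png',W[:,:,::-1])"
```

```text
17.65 [531.8  59.1 184.6] F tool [-0.6  0.8 -0.6] grip 0.0 open 0.3
foot rel rim [  36.1 -123.2   13. ]
[230.9 328.5] (((230.9401397705078, 330.0921936035156), (31.711021423339844, 34.72480010986328), 129.55172729492188), 68)
[156.7 236.5] (((159.7569122314453, 241.92359924316406), (18.674846649169922, 55.22749710083008), 177.0436553955078), 18)
mouth rel rim+70 (scene/top) [  6.9  -1.4 -43.1] 10.85648298576704
```

View pics/c10.png

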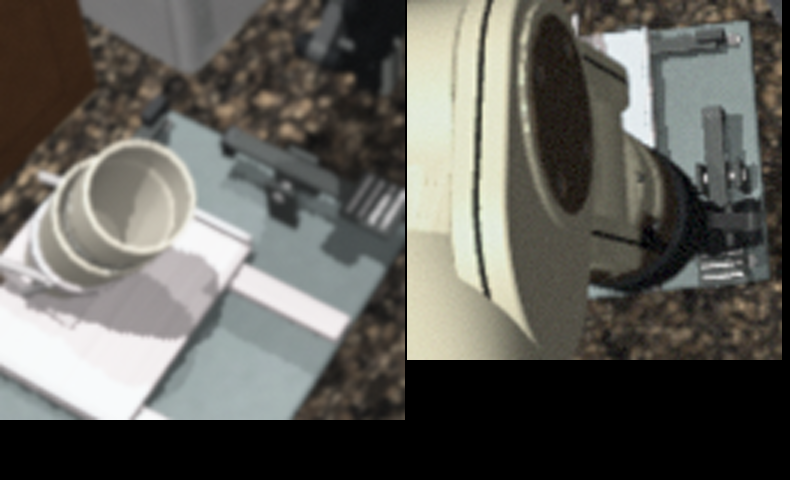

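The tray is home: the nested mouth at scene px (231,330) is within 2 px of the spot predicted for a full 70 mm run. The lever has sprung back up (pad at crop (375,205)), and the arm touches nothing.

```bash
python3 -c "
from plant import ctrl
print(ctrl.close_job())"
```

```text
the job is handed in; nothing more can be done
None
```

The job is handed in: the white beaker is nested with about 46 mm standing out of the rim (its home position), the tray ran home and the lever is free, all in about 18 s; after the release I checked the tray and beaker in the scene view only, as the arm blocked the top one.

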